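Draw the long screwdriver out of the carrying tray

ROBOT

A 6-joint arm with a two-finger parallel gripper is mounted at the origin on a cart in front of the work surface, level with it; the furniture and walls round the work are solid. World frame = base frame: x ahead of the robot, y to its left, z up, the work surface at z = 0. Lengths are in m, angles in rad, forces in N, time in s.
With the tool pointing down it reaches from about 0.4 to 0.825 m from the base axis. Payload 7 kg.
Tool frame: the origin (TCP) lies midway between the tips of the shut fingers; the grasp point (between the pads) lies 19 mm behind it; z points along the fingers, y is the direction in which the jaws open and shut (so a half turn about z gives the same grasp; the last joint's range is limited). The gripper opens to 88 mm and grips with 3 to 60 N. Pads are 19 mm wide; open, the fingers measure 130 mm over their backs; the gripper's body (78 mm by 193 mm) begins 47 mm behind the grasp point.
Start: joints at [1.552, 0.359, 0.012, 0, -1.224, -0.288], TCP at [0.204, 0.643, 0.227] pointing down, gripper open.
Joint ranges: [-3.07, 3.07], [-1.43, 2.12], [-1.02, 1.25], [-3.03, 1.67], [-3.05, -0], [-3.03, 3.03]. Speed limits (rad/s): [2.39, 2.39, 3.01, 3.14, 3.14, 3.14].

INTERFACE

Orientations are given as a 3x3 rotation matrix whose columns are the frame's x, y, z axes.
In Python, from rig import r, cams gives the robot as it stands.
- The arm moves only by the tool apply_moves, never from a script. Its argument "increments" is a list of rows, each an object with "travel": the shift along the tool's x, y, z in mm, a list of three; "roll": the turn about the tool's z in rad. In form: [{"travel": [tx, ty, tz], "roll": roll}, ...]. A call has 1 to 20 rows; each row is the pose to reach, as a shift and turn from the pose commanded when the call began, along the tool's axes at that moment; what a row does not reach only later rows make up. A row lasts 1/8 s, in which the tool goes at most 62.5 mm and 10.7 degrees, less where a joint would pass 70% of its speed; a pose out of reach is approached as far as the arm can. A call with a gripper value outside its range is refused whole. "gripper" is the opening, from 0 (shut) to 1 (fully open), set as the call begins (left out, the last holds). The fingers move at their own pace and stop on an object; "squeeze" is the grip in N (left out, the last holds). Time passes only in rows, so rows that repeat a pose let the fingers close. It gives the time, the measured TCP pose, the force and the opening at its end, in the units of the state.
- r.get_state(): the state, without advancing time (a new reading comes with each control period).
- cams.grab_frame(name): name is "scene" or "top"; returns a dict with "pixels" (420x560x3 uint8, red, green, blue), "intrinsics" (3x3 intrinsics, pixels), "R" (3x3) and "t" (3): a world point X has camera coordinates R X + t. Camera axes: x right, y down, z forward; pixel columns grow to the right and rows downward; lengths in m; the calibration is good to about 2 mm. A picture is of the moment at which its call begins. There is no depth.
- r.close_job(): hands the job in, once; it reports no verdict.
The state is a dict: "clock": time; "qpos": joint angles; "joint_vel": joint speeds; "joint_efforts": joint torques, N m; "ee_pos": TCP position; "orientation": TCP orientation; "force": force on the tool from outside, world axes, zero at the start; "ft_torque": the same for the moment, N m; "gripper_width": opening from 0.0 (shut) to 1.0 (fully open).
Only numpy, scipy, OpenCV 4.12 (cv2) and the standard library are available. Lean on these libraries where they do the work, as an engineer would, in place of code of your own. Each camera call takes 0.05 s, during which the arm holds its last target.

TASK

Swing the tray's carrying handle over to its side and down until it clicks home in its end catch. Then take the long screwdriver out of the tray: it is longer than the mouth between the two end decks, so angle it out without prying it against the tray, and finish while the gripper still holds it, motionless in the air, both of its ends at least 7 cm above the top of the tray. Leave the mug, the tape roll and the glue bottle where they stand.

Things in the scene. Friction and masses are not known exactly. Their poses are not given: they have to be found in the camera images.
- tray: Grey sheet-steel carrying tray, fixed to the bench, 286 x 136 mm outside, 280 x 130 mm inside, rim top 59 mm up. Origin: centre of the underside; x runs along its length, away from the robot; floor top at z = 3 mm. Steel decks (51 to 54 mm up, three holes each) cover the two ends inside: the near one from x = -140 to -60 mm, the far one from x = +80 to +140 mm. The open mouth between them is 140 mm long and 130 mm wide; the space under the decks is 48 mm high
- bail (a joint): Swing of the tray's carrying handle: 0 = straight up over the middle of the mouth, grows as it swings toward the tray's -y side, 1.62 rad = down beside the tray on its stop. A stiff hinge (about 1 N at the grip) lets it stay where it is left. Sprung ball catches resist from about 1.38 rad (5 to 10 N at the grip) and click in behind the legs; beyond 1.58 it is home. Pivot axis: along the tray's x through its middle, 40 mm above its underside
- bail_grip (a point): Centre of the carrying handle's black grip sleeve, 106 mm long along the tray's x, 19 mm thick, 95 mm from the pivot axis; bare steel rod beyond the sleeve, legs just outside the tray's ends
- driver_grip (a point): Point on the axis of the handle of the long screwdriver (202 mm overall) that lies on the tray floor, its blade toward the robot and its handle away, one end under each deck; close to its balance point. Handle 27 mm thick and 96 mm long, from 33 mm behind this point to 63 mm beyond it, its axis 14 mm above what it lies on; shank 6 mm thick. 50 to 100 g. Axes: +y from the blade to the handle's end, z up as it lies
- driver_tip (a point): Tip of that screwdriver's blade, 138 mm from the handle point
- driver_butt (a point): End of that screwdriver's handle, 62 mm from the handle point
- driver: The same screwdriver as a whole; origin half-way along its length, 14 mm below the axis of the handle as it lies
- mug_centre (a point): Mug with a side handle, 84 mm across, 92 mm high, standing on the wooden desk to the right of the tray; point half-way up its middle
- tape_centre (a point): Roll of brown packing tape, 112 mm across, 48 mm high, lying flat left of the tray; point half-way up its middle
- bottle_centre (a point): Small glue bottle with a pointed cap, 36 mm across, 96 mm high, standing left of the tray; point 45 mm up its middle

How it is judged:
On the way:
1. the carrying handle is down at its side and seated in its end catch (value of joint bail above 1.56 rad), for 0.2 s.
At the end, for the whole second after the job is handed in: The carrying handle is seated at its side (joint above 1.56 rad); the screwdriver is held in the fingers (over 1 N), at rest (under 0.03 m/s), clear of the tray, blade tip and handle end both above 115 mm over the bench; mug, tape roll and bottle within 20 mm of where they stood (value of joint bail above 1.56 rad and height (world z) of each of driver_tip, driver_butt above 0.115 m and contact force between driver and the fingers above 1 N and contact force between driver and tray below 0.2 N and linear speed of driver below 0.03 m/s and distance of each of mug_centre, tape_centre, bottle_centre from where it was at the start of the episode below 0.02 m); the arm keeps its last pose, push and grip.
It fails at once if the screwdriver is pried against the tray with more than 25 N (contact force between driver and tray above 25 N).
It fails at once if the mug is shifted by more than 20 mm (distance of mug_centre from where it was at the start of the episode above 0.02 m).
It fails at once if the tape roll is shifted by more than 20 mm (distance of tape_centre from where it was at the start of the episode above 0.02 m).
It fails at once if the glue bottle is shifted by more than 20 mm (distance of bottle_centre from where it was at the start of the episode above 0.02 m).
It also fails if it takes over 64 s, if anything falls off the work surface, if the arm or the gripper's body presses on something with over 40 N, if the wrist force passes 120 N, or if a joint passes its speed limit or range.

## Working session

There is one attempt and no reset: what is moved stays moved. The work goes in short steps, Python scripts to look and compute and a tool call to move; the robot and the scene stay as the last step left them, time stands still between calls to the robot, and variables do not carry over. Pictures are saved under pics/ and viewed, and the job is handed in when it is done.

Besides the shell and the picture viewer there is one more tool, called after "Call:" as name([rows], argument=value, ...), one row to a line, values as JSON. apply_moves: Moves the arm, as the interface text tells. Its arguments: {"type":"object","properties":{"increments":{"type":"array"},"gripper":{"type":"number"},"squeeze":{"type":"number"}},"required":["increments"]}

```bash
ls; mkdir -p pics
python3 - <<'E'
from rig import r,cams
import cv2,numpy as np
s=r.get_state()
for k,v in s.items(): print(k,np.round(v,3).tolist())
for n in("scene","top"):
    f=cams.grab_frame(n); cv2.imwrite(f"pics/{n}0.png",cv2.cvtColor(f["pixels"],cv2.COLOR_RGB2BGR))
    np.savez(f"{n}0.npz",**f)
    print(n,np.round(f["intrinsics"],1).tolist(),np.round(f["R"],4).tolist(),np.round(f["t"],4).tolist())
E
```

```text
pics
clock 0.0
qpos [1.552, 0.359, 0.011, -0.0, -1.224, -0.288]
joint_vel [-0.0, 0.002, 0.0, -0.0, 0.001, 0.0]
joint_efforts [0.001, -58.272, 29.306, 6.997, 0.007, -0.0]
ee_pos [0.204, 0.643, 0.226]
orientation [[0.953, -0.302, -0.0], [-0.302, -0.953, -0.002], [0.0, 0.002, -1.0]]
force [-0.663, -0.504, -0.452]
ft_torque [-0.014, -0.007, 0.059]
gripper_width 1.004
scene [[462.5, 0.0, 281.0], [0.0, 462.5, 206.9], [0.0, 0.0, 1.0]] [[0.4668, -0.8844, 0.0032], [-0.5738, -0.3056, -0.7599], [0.673, 0.3528, -0.6501]] [-0.342, 0.3156, 1.0312]
top [[392.8, 0.0, 283.8], [0.0, 392.8, 211.0], [0.0, 0.0, 1.0]] [[-0.0064, -1.0, -0.0006], [-0.9765, 0.0064, -0.2153], [0.2153, -0.0008, -0.9766]] [-0.1289, 0.5142, 1.1603]
```

View pics/scene0.png

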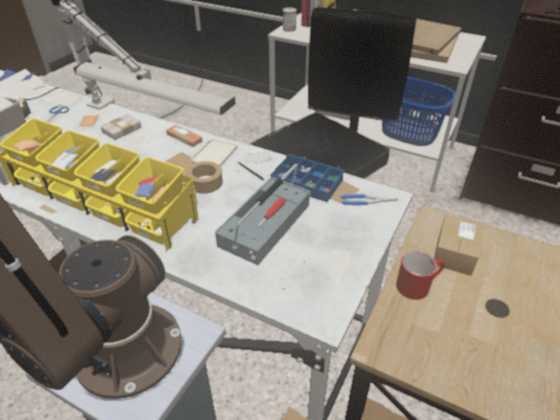

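View pics/top0.png

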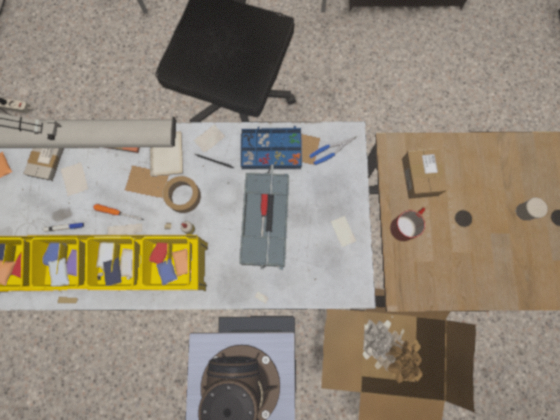

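Run:
```python
import cv2
a=cv2.imread("pics/top0.png");cv2.imwrite("pics/topc.png",cv2.resize(a[165:275,225:305],None,fx=5.4,fy=5.4,interpolation=cv2.INTER_CUBIC))
a=cv2.imread("pics/scene0.png");cv2.imwrite("pics/scenec.png",cv2.resize(a[145:265,180:330],None,fx=5,fy=5,interpolation=cv2.INTER_CUBIC))
```

```text
(no output)
```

View pics/topc.png

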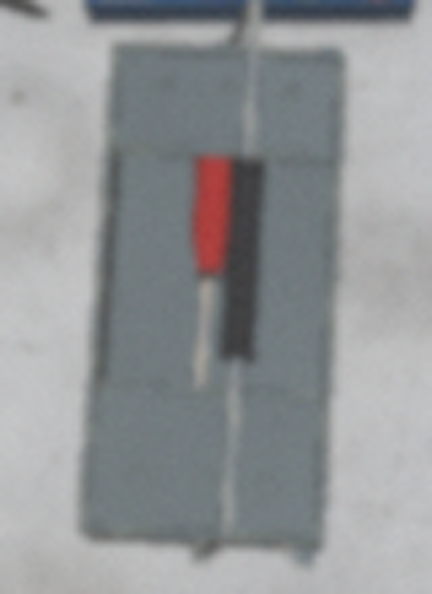

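View pics/scenec.png

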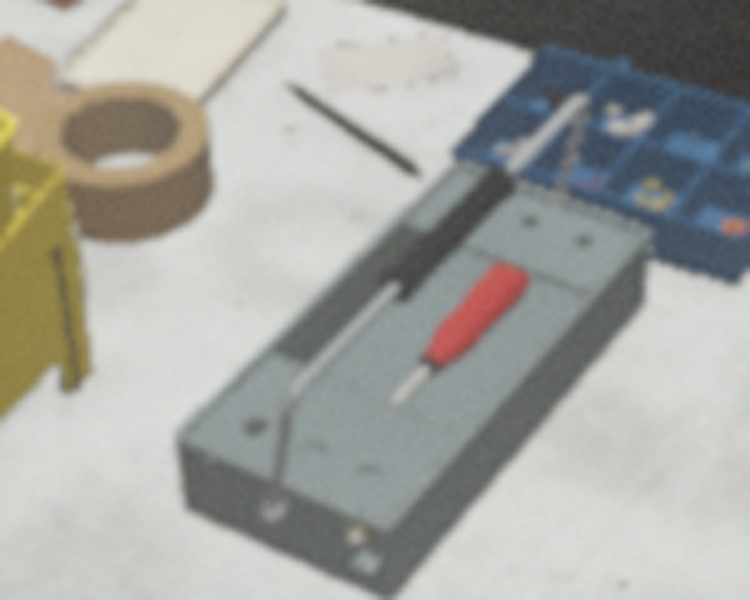

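```bash
cat > h.py <<'E'
import numpy as np
from scipy.optimize import least_squares
C={n:dict(np.load(f"{n}0.npz")) for n in("scene","top")}
def proj(n,X):
    c=C[n];p=np.atleast_2d(X)@c["R"].T+c["t"];q=p@c["intrinsics"].T;return q[:,:2]/q[:,2:]
def ray(n,uv):
    c=C[n];o=-c["R"].T@c["t"];d=c["R"].T@np.linalg.solve(c["intrinsics"],[*uv,1]);return o,d/np.linalg.norm(d)
def atz(n,uv,z):
    o,d=ray(n,uv);return o+d*(z-o[2])/d[2]
def tc(u,v):return np.array([u/5.4+225,v/5.4+165])-0.4
def sc(u,v):return np.array([u/5+180,v/5+145])-0.4
def T(p,L):
    c,s=np.cos(p[2]),np.sin(p[2]);L=np.atleast_2d(L)
    return np.c_[p[0]+c*L[:,0]-s*L[:,1],p[1]+s*L[:,0]+c*L[:,1],L[:,2]]
E
python3 - <<'E'
from h import *
for n in C: print(n,ray(n,(280,210))[0])
L=np.array([[.143,.068,.059],[.143,-.068,.059],[-.143,.068,.059],[-.143,-.068,.059]])
top=np.array([tc(112,45),tc(343,52),tc(82,538),tc(322,546)])
sce=np.array([sc(455,165),sc(650,232),sc(180,440),sc(390,530)])
f=lambda p:np.r_[(proj("top",T(p,L))-top).ravel(),(proj("scene",T(p,L))-sce).ravel()]
s=least_squares(f,[.6,.05,0]);p=s.x;print(p,np.round(s.fun,1))
# triangulate bail grip ends: top crop (248,158),(237,358); scene (500,180),(402,290)
def tri(a,b):
    A=[];B=[]
    for n,uv in(("top",a),("scene",b)):
        o,d=ray(n,uv);P=np.eye(3)-np.outer(d,d);A.append(P);B.append(P@o)
    return np.linalg.lstsq(np.vstack(A),np.hstack(B),rcond=None)[0]
for a,b in(((248,158),(498,182)),((237,358),(403,288))):
    X=tri(tc(*a),sc(*b));d=X[:2]-p[:2];c,s_=np.cos(p[2]),np.sin(p[2])
    print("grip end",X,"tray",c*d[0]+s_*d[1],-s_*d[0]+c*d[1])
# driver: top: handle-shank junction (210,275), visible handle far (213,157), tip-end visible (201,385)
for t in((210,275),(213,157),(201,385)):
    for z in(.017,):
        X=atz("top",tc(*t),z);d=X[:2]-p[:2];print("drv top",X,c*d[0]+s_*d[1],-s_*d[0]+c*d[1])
for t in((432,358),(512,280),(395,403)):
        X=atz("scene",sc(*t),.017);d=X[:2]-p[:2];print("drv sc",X,c*d[0]+s_*d[1],-s_*d[0]+c*d[1])
X=atz("top",(180,194),.048);print("tape",X)
X=atz("top",(187,228),.09);print("bottle",X); print("mug",atz("top",(406,227),.09))
E
```

```text
scene [-0.35328052 -0.56982367  0.91126694]
top [ 0.25153015 -0.13129615  1.24372217]
[ 0.4921409  -0.07371069 -0.04339667] [ 0.2 -0.4  0.4 -0.2  0.2 -0.7  1.1 -0.5 -0.5 -0.6 -0.1  0.1 -1.4  0.1
 -0.3  0.8]
grip end [ 0.54719063 -0.09274589  0.13396659] tray 0.05582369688856847 -0.01662905125433735
grip end [ 0.43938512 -0.08996673  0.13552786] tray -0.05200087908619165 -0.018529446493504978
drv top [ 0.50765748 -0.06719871  0.017     ] 0.015219454644972895 0.0071790016345186876
drv top [ 0.57973522 -0.0686526   0.017     ] 0.08729240954309869 0.008853439405755854
drv top [ 0.44206006 -0.06225157  0.017     ] -0.050530820697261794 0.009275669720619448
drv sc [ 0.51523829 -0.06527907  0.017     ] 0.022709851264692587 0.009425716270185673
drv sc [ 0.59980915 -0.07333443  0.017     ] 0.10755055378187314 0.005046882753613457
drv sc [ 0.47180268 -0.06550099  0.017     ] -0.02067523498525655 0.007319637327124124
tape [0.57212866 0.1943257  0.048     ]
bottle [0.45594385 0.15673778 0.09      ]
mug [ 0.45469252 -0.49592988  0.09      ]
```

```bash
cat >> h.py <<'E'
P=np.array([.4921,-.0737,-.0434])
def tr(loc,psi=None,cmd=None):
    """tray-frame target -> travel mm, roll, from current state"""
    from rig import r
    s=r.get_state();R=np.array(s["orientation"]);W=T(P,np.array(loc))[0]
    d=R.T@(W-np.array(s["ee_pos"]))*1000
    yaw=np.arctan2(R[1,0],R[0,0]); out=""
    if psi is not None: out=" roll %.4f"%(-(psi-yaw))
    print(loc,"world",np.round(W,4),"travel",np.round(d,1),out)
def st():
    from rig import r
    s=r.get_state();W=np.array(s["ee_pos"]);c,q=np.cos(P[2]),np.sin(P[2]);d=W[:2]-P[:2]
    print("t",s["clock"],"tray",np.round([c*d[0]+q*d[1],-q*d[0]+c*d[1],W[2]],4),"F",np.round(s["force"],2),"w",s["gripper_width"],"R",np.round(s["orientation"],3).tolist(),"q",np.round(s["qpos"],2))
E
python3 -c "
from h import *
tr([0,.035,.22],-.0434-np.pi/2)"
```

```text
[0, 0.035, 0.22] world [ 0.4936 -0.0387  0.22  ] travel [482.3 562.4   6.6]  roll 1.3073
```

Call:
apply_moves([
  {"travel": [240, 281, 3], "roll": 0.65},
  {"travel": [240, 281, 3], "roll": 0.65},
  {"travel": [240, 281, 3], "roll": 0.65},
  {"travel": [240, 281, 3], "roll": 0.65},
  {"travel": [240, 281, 3], "roll": 0.65},
  {"travel": [240, 281, 3], "roll": 0.65},
  {"travel": [482, 562, 7], "roll": 1.307},
  {"travel": [482, 562, 7], "roll": 1.307},
  {"travel": [482, 562, 7], "roll": 1.307},
  {"travel": [482, 562, 7], "roll": 1.307},
  {"travel": [482, 562, 7], "roll": 1.307},
  {"travel": [482, 562, 7], "roll": 1.307},
  {"travel": [482, 562, 7], "roll": 1.307},
  {"travel": [482, 562, 7], "roll": 1.307},
  {"travel": [482, 562, 7], "roll": 1.307},
  {"travel": [482, 562, 7], "roll": 1.307},
  {"travel": [482, 562, 7], "roll": 1.307},
  {"travel": [482, 562, 7], "roll": 1.307},
], gripper=0)

```text
clock: 2.35
ee_pos: [0.4936, -0.0374, 0.2197]
orientation: [[-0.042, -0.999, 0.0], [-0.999, 0.042, 0.0], [-0.0, -0.0, -1.0]]
force: [-0.3, 0.1, 0.2]
gripper_width: 0.005
```

```bash
python3 -c "
from h import *
st()
tr([0,.035,.105]);tr([0,0,.105]);tr([0,-.063,.068]);tr([0,-.069,.066])"
```

```text
t 2.35 tray [-1.000e-04  3.630e-02  2.197e-01] F [-0.32  0.11  0.21] w 0.004629168911090333 R [[-0.042, -0.999, 0.0], [-0.999, 0.042, 0.0], [-0.0, -0.0, -1.0]] q [ 0.32  0.06 -0.39  0.   -1.12 -0.36]
[0, 0.035, 0.105] world [ 0.4936 -0.0387  0.105 ] travel [ 1.300e+00 -1.000e-01  1.147e+02] 
[0, 0, 0.105] world [ 0.4921 -0.0737  0.105 ] travel [ 36.3  -0.  114.7] 
[0, -0.063, 0.068] world [ 0.4894 -0.1366  0.068 ] travel [9.930e+01 1.000e-01 1.517e+02] 
[0, -0.069, 0.066] world [ 0.4891 -0.1426  0.066 ] travel [1.053e+02 1.000e-01 1.537e+02]
```

Call:
apply_moves([
  {"travel": [1, 0, 60], "roll": 0},
  {"travel": [1, 0, 112], "roll": 0},
  {"travel": [1, 0, 112], "roll": 0},
  {"travel": [20, 0, 112], "roll": 0},
  {"travel": [34, 0, 112], "roll": 0},
  {"travel": [49, 0, 113], "roll": 0},
  {"travel": [63, 0, 117], "roll": 0},
  {"travel": [75, 0, 125], "roll": 0},
  {"travel": [85, 0, 134], "roll": 0},
  {"travel": [93, 0, 143], "roll": 0},
  {"travel": [100, 0, 151], "roll": 0},
  {"travel": [103, 0, 153], "roll": 0},
  {"travel": [103, 0, 153], "roll": 0},
])

```text
clock: 3.98
ee_pos: [0.489, -0.1386, 0.0645]
orientation: [[-0.044, -0.999, -0.001], [-0.999, 0.044, 0.003], [-0.003, 0.001, -1.0]]
force: [2.4, 15.7, -10.7]
gripper_width: 0.011
```

```bash
python3 -c "
from h import *
st()
from rig import cams
import cv2
f=cams.grab_frame('scene')['pixels'][:,:,::-1]
cv2.imwrite('pics/s2.png',cv2.resize(f[100:280,170:350],None,fx=3.3,fy=3.3,interpolation=cv2.INTER_CUBIC))"
```

```text
t 3.975 tray [-0.0003 -0.065   0.0645] F [  2.38  15.73 -10.73] w 0.010843856906409583 R [[-0.044, -0.999, -0.001], [-0.999, 0.044, 0.003], [-0.003, 0.001, -1.0]] q [ 0.11  0.26 -0.56 -0.   -0.76 -0.15]
```

View pics/s2.png

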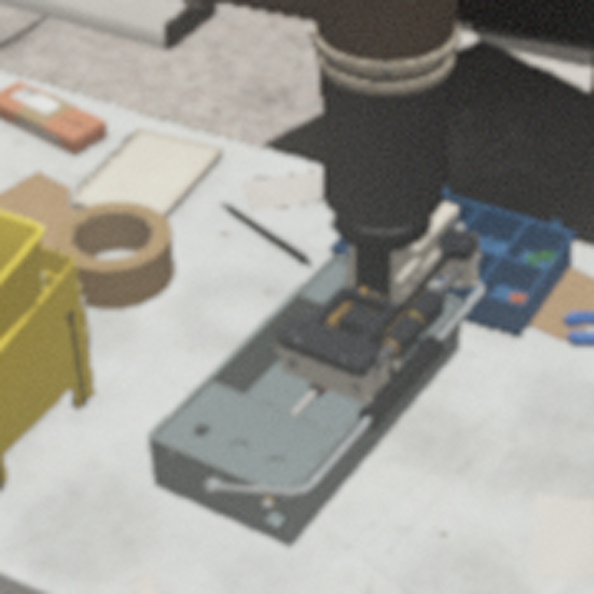

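Call:
apply_moves([
  {"travel": [-15, 0, 0], "roll": 0},
  {"travel": [-20, 0, -30], "roll": 0},
  {"travel": [-10, 0, -65], "roll": 0},
  {"travel": [10, 0, -65], "roll": 0},
  {"travel": [24, 0, -65], "roll": 0},
  {"travel": [24, 0, -65], "roll": 0},
])

```text
clock: 4.78
ee_pos: [0.4876, -0.1654, 0.131]
orientation: [[-0.044, -0.999, -0.001], [-0.999, 0.044, -0.0], [0.0, 0.001, -1.0]]
force: [0.2, 0.8, 0.0]
gripper_width: 0.003
```

```bash
python3 -c "
from h import *
st();tr([0,-.095,.08]);tr([0,-.099,.044])"
```

```text
t 4.775 tray [-0.0005 -0.0919  0.131 ] F [0.15 0.75 0.05] w 0.0031834105212832976 R [[-0.044, -0.999, -0.001], [-0.999, 0.044, -0.0], [0.0, 0.001, -1.0]] q [ 0.05  0.18 -0.47  0.   -0.92 -0.1 ]
[0, -0.095, 0.08] world [ 0.488  -0.1686  0.08  ] travel [ 3.1 -0.6 51. ] 
[0, -0.099, 0.044] world [ 0.4878 -0.1726  0.044 ] travel [ 7.1 -0.6 87. ]
```

Call:
apply_moves([
  {"travel": [2, 0, 20], "roll": 0},
  {"travel": [2, 0, 35], "roll": 0},
  {"travel": [3, 0, 48], "roll": 0},
  {"travel": [4, 0, 56], "roll": 0},
  {"travel": [6, 0, 63], "roll": 0},
  {"travel": [7, 0, 69], "roll": 0},
  {"travel": [7, 0, 75], "roll": 0},
  {"travel": [7, 0, 79], "roll": 0},
  {"travel": [7, 0, 82], "roll": 0},
])

```text
clock: 5.9
ee_pos: [0.4879, -0.1716, 0.0493]
orientation: [[-0.043, -0.999, 0.0], [-0.999, 0.043, 0.0], [-0.0, -0.0, -1.0]]
force: [0.5, -0.7, -0.1]
gripper_width: 0.005
```

```bash
python3 -c "
from h import *
st()"
```

```text
t 5.9 tray [ 0.     -0.098   0.0493] F [ 0.53 -0.67 -0.12] w 0.004758808088833684 R [[-0.043, -0.999, 0.0], [-0.999, 0.043, 0.0], [-0.0, -0.0, -1.0]] q [ 0.04  0.29 -0.55 -0.   -0.72 -0.08]
```

Call:
apply_moves([
  {"travel": [0, 0, 3], "roll": 0},
  {"travel": [0, 0, 5], "roll": 0},
  {"travel": [0, 0, 6], "roll": 0},
  {"travel": [0, 0, 6], "roll": 0},
])

```text
clock: 6.4
ee_pos: [0.4879, -0.1717, 0.0442]
orientation: [[-0.043, -0.999, 0.0], [-0.999, 0.043, -0.0], [0.0, -0.0, -1.0]]
force: [-2.9, 1.5, 9.0]
gripper_width: 0.006
```

```bash
python3 -c "
from h import *
st()"
```

```text
t 6.4 tray [ 0.0001 -0.0981  0.0442] F [-2.87  1.47  8.99] w 0.006001004746505182 R [[-0.043, -0.999, 0.0], [-0.999, 0.043, -0.0], [0.0, -0.0, -1.0]] q [ 0.04  0.3  -0.56  0.   -0.71 -0.08]
```

Call:
apply_moves([
  {"travel": [0, 0, -60], "roll": 0},
  {"travel": [-20, 0, -120], "roll": 0},
  {"travel": [-80, 0, -165], "roll": -0.18},
  {"travel": [-140, 0, -165], "roll": -0.36},
  {"travel": [-200, 0, -165], "roll": -0.54},
  {"travel": [-260, 0, -165], "roll": -0.72},
  {"travel": [-260, 0, -165], "roll": -0.9},
  {"travel": [-260, 0, -165], "roll": -1.08},
  {"travel": [-260, 0, -165], "roll": -1.26},
  {"travel": [-260, 0, -165], "roll": -1.44},
  {"travel": [-260, 0, -165], "roll": -1.571},
  {"travel": [-260, 0, -165], "roll": -1.571},
], gripper=0.6)

```text
clock: 7.9
ee_pos: [0.4989, 0.088, 0.2085]
orientation: [[0.999, -0.044, -0.0], [-0.044, -0.999, 0.0], [-0.0, -0.0, -1.0]]
force: [-0.5, -0.6, 0.1]
gripper_width: 0.597
```

```bash
python3 -c "
from h import *
st()
from rig import cams
import cv2
f=cams.grab_frame('scene')['pixels'][:,:,::-1]
cv2.imwrite('pics/s3.png',cv2.resize(f[145:265,180:330],None,fx=5,fy=5,interpolation=cv2.INTER_CUBIC))
f=cams.grab_frame('top')['pixels'][:,:,::-1]
cv2.imwrite('pics/t3.png',cv2.resize(f[165:275,225:305],None,fx=5.4,fy=5.4,interpolation=cv2.INTER_CUBIC))"
```

```text
t 7.9 tray [-2.000e-04  1.619e-01  2.085e-01] F [-0.51 -0.64  0.13] w 0.5967070743033471 R [[0.999, -0.044, -0.0], [-0.044, -0.999, 0.0], [-0.0, -0.0, -1.0]] q [ 0.56  0.09 -0.38 -0.   -1.1   0.96]
```

View pics/s3.png

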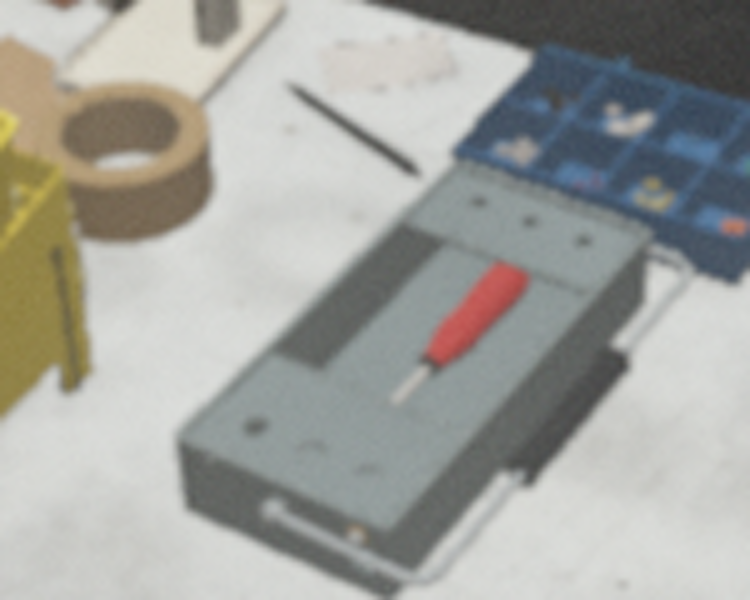

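View pics/t3.png

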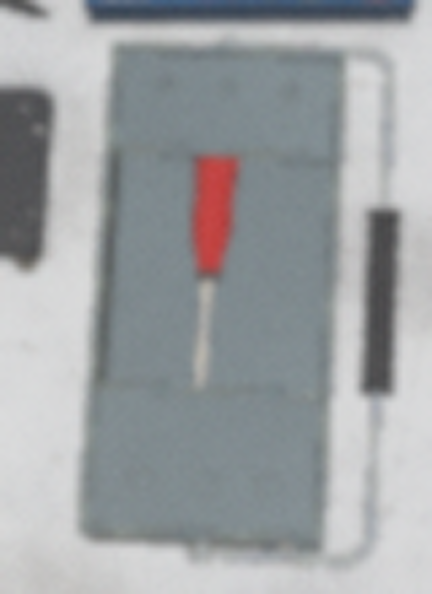

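```bash
python3 -c "
from h import *
c,s=np.cos(P[2]),np.sin(P[2])
def loc(X):
    d=X[:2]-P[:2];return np.round([c*d[0]+s*d[1],-s*d[0]+c*d[1]],4)
for t in((216,157),(213,215),(208,275),(201,385)): print(t,loc(atz('top',tc(*t),.017)))
for t in((505,280),(480,312),(432,358),(395,403)): print(t,loc(atz('scene',sc(*t),.017)))
tr([.062,.009,.18]);tr([.062,.009,.006])
tr([.064,.008,.006],-.06)
"
```

```text
(216, 157) [0.0874 0.0071]
(213, 215) [0.0517 0.0071]
(208, 275) [0.0152 0.0084]
(201, 385) [-0.0505  0.0093]
(505, 280) [0.1054 0.0087]
(480, 312) [0.0722 0.0065]
(432, 358) [0.0228 0.0094]
(395, 403) [-0.0206  0.0073]
[0.062, 0.009, 0.18] world [ 0.5544 -0.0674  0.18  ] travel [ 62.5 152.7  28.5] 
[0.062, 0.009, 0.006] world [ 0.5544 -0.0674  0.006 ] travel [ 62.5 152.7 202.5] 
[0.064, 0.008, 0.006] world [ 0.5564 -0.0685  0.006 ] travel [ 64.5 153.7 202.5]  roll 0.0141
```

Call:
apply_moves([
  {"travel": [31, 80, 28], "roll": 0.014},
  {"travel": [62, 154, 28], "roll": 0.014},
  {"travel": [62, 154, 28], "roll": 0.014},
  {"travel": [62, 154, 70], "roll": 0.014},
  {"travel": [62, 154, 110], "roll": 0.014},
  {"travel": [62, 154, 125], "roll": 0.014},
  {"travel": [62, 154, 125], "roll": 0.014},
])

```text
clock: 8.88
ee_pos: [0.5542, -0.0685, 0.0832]
orientation: [[0.998, -0.057, -0.002], [-0.057, -0.998, -0.001], [-0.002, 0.001, -1.0]]
force: [-0.1, -0.1, 1.2]
gripper_width: 0.605
```

```bash
python3 -c "
from h import *
st();tr([.062,.0073,.007])
from rig import cams
import cv2
f=cams.grab_frame('scene')['pixels'][:,:,::-1]
cv2.imwrite('pics/s4.png',cv2.resize(f[145:265,180:330],None,fx=5,fy=5,interpolation=cv2.INTER_CUBIC))"
```

```text
t 8.875 tray [0.0618 0.0079 0.0832] F [-0.12 -0.06  1.17] w 0.6047625616790411 R [[0.998, -0.057, -0.002], [-0.057, -0.998, -0.001], [-0.002, 0.001, -1.0]] q [ 0.23  0.31 -0.43  0.   -0.84  1.29]
[0.062, 0.0073, 0.007] world [ 0.5544 -0.0691  0.007 ] travel [ 0.3  0.5 76.2]
```

View pics/s4.png

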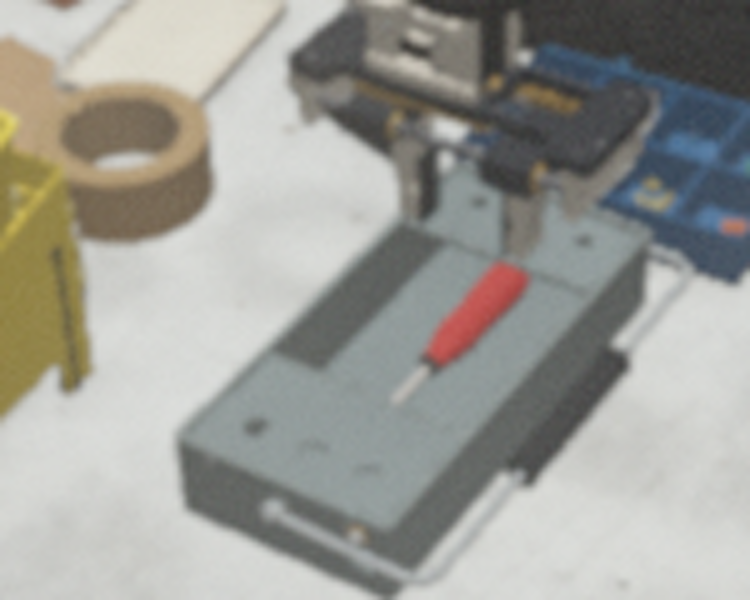

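Call:
apply_moves([
  {"travel": [0, 0, 30], "roll": 0},
  {"travel": [0, 0, 50], "roll": 0},
  {"travel": [0, 0, 65], "roll": 0},
  {"travel": [0, 0, 72], "roll": 0},
  {"travel": [0, 0, 75], "roll": 0},
  {"travel": [0, 0, 75], "roll": 0},
])

```text
clock: 9.68
ee_pos: [0.5548, -0.0684, 0.009]
orientation: [[0.998, -0.057, 0.001], [-0.057, -0.998, 0.0], [0.001, -0.0, -1.0]]
force: [0.6, -0.5, 0.3]
gripper_width: 0.599
```

Call:
apply_moves([
  {"travel": [0, 0, 0], "roll": 0},
  {"travel": [0, 0, 0], "roll": 0},
  {"travel": [0, 0, 0], "roll": 0},
  {"travel": [0, 0, 0], "roll": 0},
  {"travel": [0, 0, 0], "roll": 0},
  {"travel": [0, 0, 0], "roll": 0},
], gripper=0.2, squeeze=5)

```text
clock: 10.42
ee_pos: [0.5545, -0.0685, 0.0087]
orientation: [[0.998, -0.057, 0.0], [-0.057, -0.998, -0.0], [0.0, 0.0, -1.0]]
force: [-0.4, 0.1, 2.8]
gripper_width: 0.286
```

```bash
python3 -c "
from h import *
st()"
```

```text
t 10.425 tray [0.0621 0.0079 0.0087] F [-0.45  0.15  2.8 ] w 0.2862001311873531 R [[0.998, -0.057, 0.0], [-0.057, -0.998, -0.0], [0.0, 0.0, -1.0]] q [ 0.23  0.41 -0.5   0.   -0.67  1.29]
```

Call:
apply_moves([
  {"travel": [0, 0, 0], "roll": 0},
  {"travel": [0, 0, 1.5], "roll": 0},
  {"travel": [0, 0, 3], "roll": 0},
  {"travel": [0, 0, 3], "roll": 0},
], gripper=0.5)

```text
clock: 10.92
ee_pos: [0.5542, -0.0686, 0.0053]
orientation: [[0.998, -0.057, -0.0], [-0.057, -0.998, -0.0], [-0.0, 0.0, -1.0]]
force: [-0.1, 0.6, 0.3]
gripper_width: 0.501
```

Call:
apply_moves([
  {"travel": [0, 0, 0], "roll": 0},
  {"travel": [0, 0, 0], "roll": 0},
  {"travel": [0, 0, 0], "roll": 0},
  {"travel": [0, 0, 0], "roll": 0},
  {"travel": [0, 0, 0], "roll": 0},
], gripper=0.2, squeeze=6)

```text
clock: 11.55
ee_pos: [0.5544, -0.0685, 0.0056]
orientation: [[0.998, -0.057, 0.0], [-0.057, -0.998, -0.0], [0.0, 0.0, -1.0]]
force: [-0.5, 0.6, -0.7]
gripper_width: 0.283
```

Call:
apply_moves([
  {"travel": [0, 0, -3], "roll": 0},
  {"travel": [0, 0, -5], "roll": 0},
  {"travel": [0, 0, -5], "roll": 0},
])

```text
clock: 11.92
ee_pos: [0.5546, -0.0685, 0.0108]
orientation: [[0.998, -0.057, 0.0], [-0.057, -0.998, 0.0], [0.0, -0.0, -1.0]]
force: [-0.5, -0.0, 0.1]
gripper_width: 0.284
```

```bash
python3 -c "
from h import *
st();tr([.020,.0079,.0117])"
```

```text
t 11.925 tray [0.0622 0.0079 0.0108] F [-0.48 -0.03  0.07] w 0.2842939382009124 R [[0.998, -0.057, 0.0], [-0.057, -0.998, 0.0], [0.0, -0.0, -1.0]] q [ 0.23  0.4  -0.5  -0.   -0.67  1.29]
[0.02, 0.0079, 0.0117] world [ 0.5124 -0.0667  0.0117] travel [-42.2   0.6  -0.9]
```

Call:
apply_moves([
  {"travel": [-10, 0, -1], "roll": 0},
  {"travel": [-20, 0, -1], "roll": 0},
  {"travel": [-30, 0, -1], "roll": 0},
  {"travel": [-38, 0, -1], "roll": 0},
  {"travel": [-42, 0, -1], "roll": 0},
  {"travel": [-42, 0, -1], "roll": 0},
])

```text
clock: 12.68
ee_pos: [0.5124, -0.0661, 0.0117]
orientation: [[0.998, -0.057, 0.0], [-0.057, -0.998, 0.0], [0.0, -0.0, -1.0]]
force: [-0.3, 0.3, -0.1]
gripper_width: 0.285
```

```bash
python3 -c "
from h import *
st()
from rig import cams
import cv2
f=cams.grab_frame('scene')['pixels'][:,:,::-1]
cv2.imwrite('pics/s5.png',cv2.resize(f[145:265,180:330],None,fx=5,fy=5,interpolation=cv2.INTER_CUBIC))
f=cams.grab_frame('top')['pixels'][:,:,::-1]
cv2.imwrite('pics/t5.png',cv2.resize(f[165:275,225:305],None,fx=5.4,fy=5.4,interpolation=cv2.INTER_CUBIC))"
```

```text
t 12.675 tray [0.0199 0.0085 0.0117] F [-0.33  0.35 -0.05] w 0.2848696404753138 R [[0.998, -0.057, 0.0], [-0.057, -0.998, 0.0], [0.0, -0.0, -1.0]] q [ 0.25  0.35 -0.59  0.   -0.63  1.26]
```

View pics/s5.png

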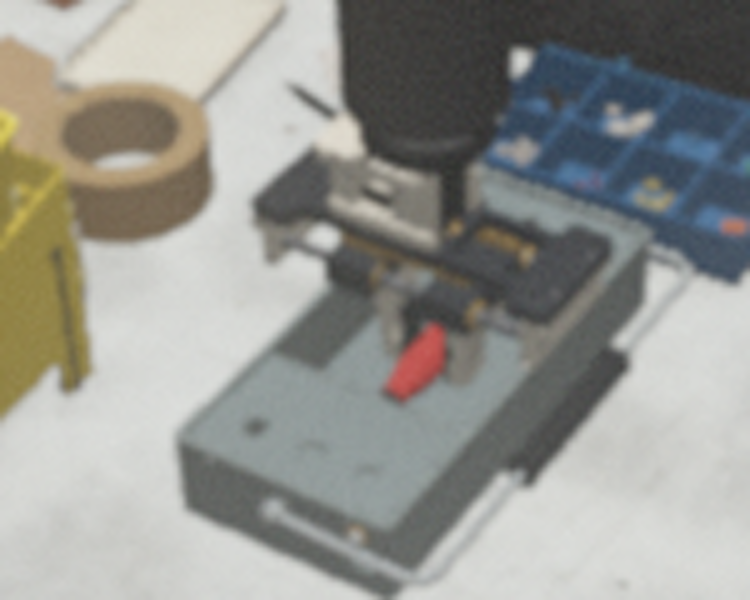

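View pics/t5.png

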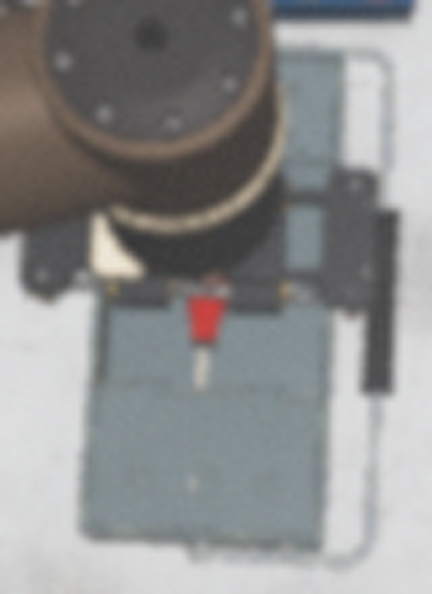

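Call:
apply_moves([
  {"travel": [0, 0, -6], "roll": 0},
  {"travel": [0, 0, -12], "roll": 0},
  {"travel": [0, 0, -18], "roll": 0},
  {"travel": [0, 0, -23], "roll": 0},
  {"travel": [0, 0, -26], "roll": 0},
  {"travel": [0, 0, -29], "roll": 0},
  {"travel": [0, 0, -32], "roll": 0},
  {"travel": [0, 0, -35], "roll": 0},
], squeeze=5)

```text
clock: 13.78
ee_pos: [0.5124, -0.0661, 0.0466]
orientation: [[0.998, -0.057, -0.0], [-0.057, -0.998, -0.0], [-0.0, 0.0, -1.0]]
force: [-0.5, -0.3, -1.4]
gripper_width: 0.284
```

```bash
python3 -c "
from h import *
st()
from rig import cams
import cv2
f=cams.grab_frame('scene')['pixels'][:,:,::-1]
cv2.imwrite('pics/s6.png',cv2.resize(f[145:265,180:330],None,fx=5,fy=5,interpolation=cv2.INTER_CUBIC))"
```

```text
t 13.775 tray [0.0199 0.0084 0.0466] F [-0.45 -0.27 -1.38] w 0.2843154699066695 R [[0.998, -0.057, -0.0], [-0.057, -0.998, -0.0], [-0.0, 0.0, -1.0]] q [ 0.25  0.3  -0.56 -0.   -0.72  1.26]
```

View pics/s6.png

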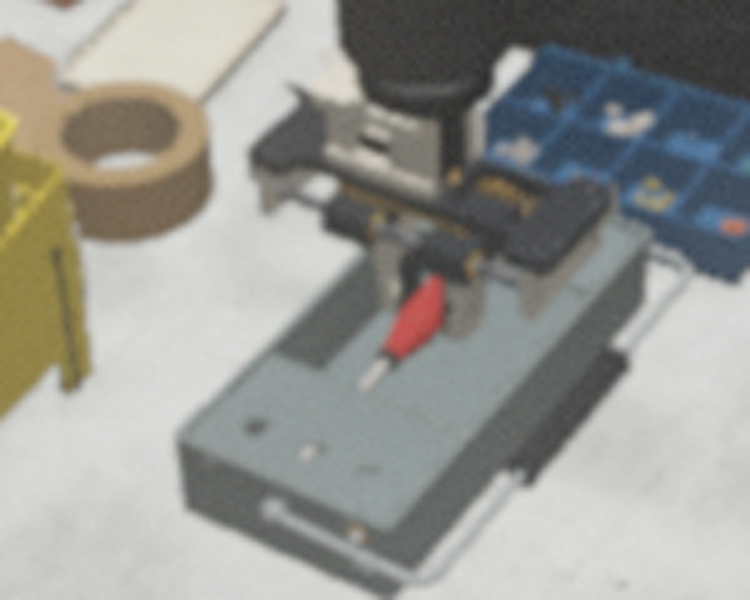

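Call:
apply_moves([
  {"travel": [0, 0, -5], "roll": 0},
  {"travel": [0, 0, -10], "roll": 0},
  {"travel": [0, 0, -15], "roll": 0},
  {"travel": [0, 0, -20], "roll": 0},
  {"travel": [0, 0, -25], "roll": 0},
  {"travel": [0, 0, -30], "roll": 0},
])

```text
clock: 14.58
ee_pos: [0.5125, -0.0661, 0.0769]
orientation: [[0.998, -0.057, 0.0], [-0.057, -0.998, 0.0], [0.0, -0.0, -1.0]]
force: [-0.5, -0.1, -0.7]
gripper_width: 0.287
```

```bash
python3 -c "
from h import *
st()
from rig import cams
import cv2
f=cams.grab_frame('scene')['pixels'][:,:,::-1]
cv2.imwrite('pics/s7.png',cv2.resize(f[145:265,180:330],None,fx=5,fy=5,interpolation=cv2.INTER_CUBIC))"
```

```text
t 14.575 tray [0.02   0.0085 0.0769] F [-0.46 -0.06 -0.69] w 0.2870396819985744 R [[0.998, -0.057, 0.0], [-0.057, -0.998, 0.0], [0.0, -0.0, -1.0]] q [ 0.25  0.25 -0.53 -0.   -0.79  1.26]
```

View pics/s7.png

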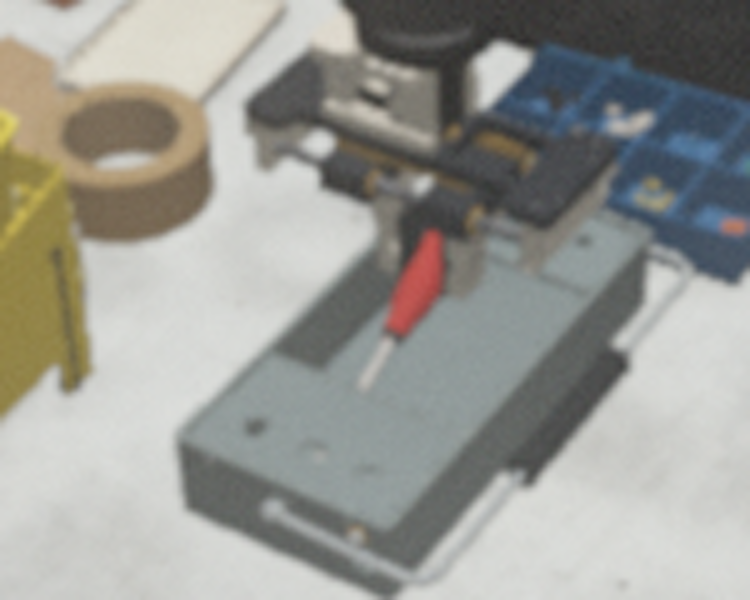

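Call:
apply_moves([
  {"travel": [0, 0, -6], "roll": 0},
  {"travel": [0, 0, -12], "roll": 0},
  {"travel": [0, 0, -18], "roll": 0},
  {"travel": [0, 0, -24], "roll": 0},
  {"travel": [0, 0, -28], "roll": 0},
  {"travel": [0, 0, -28], "roll": 0},
])

```text
clock: 15.38
ee_pos: [0.5127, -0.0661, 0.105]
orientation: [[0.998, -0.057, 0.001], [-0.057, -0.998, 0.0], [0.001, -0.0, -1.0]]
force: [0.5, -0.4, -1.3]
gripper_width: 0.287
```

Call:
apply_moves([
  {"travel": [8, 0, -6], "roll": 0},
  {"travel": [16, 0, -12], "roll": 0},
  {"travel": [24, 0, -18], "roll": 0},
  {"travel": [32, 0, -24], "roll": 0},
  {"travel": [40, 0, -30], "roll": 0},
  {"travel": [48, 0, -36], "roll": 0},
  {"travel": [56, 0, -42], "roll": 0},
  {"travel": [56, 0, -42], "roll": 0},
])

```text
clock: 16.38
ee_pos: [0.5692, -0.0693, 0.147]
orientation: [[0.998, -0.057, 0.001], [-0.057, -0.998, 0.0], [0.001, -0.0, -1.0]]
force: [0.6, 0.2, -0.8]
gripper_width: 0.286
```

```bash
python3 -c "
from h import *
st()
from rig import cams
import cv2
f=cams.grab_frame('scene')['pixels'][:,:,::-1]
cv2.imwrite('pics/s8.png',cv2.resize(f[145:265,180:330],None,fx=5,fy=5,interpolation=cv2.INTER_CUBIC))"
```

```text
t 16.375 tray [0.0768 0.0078 0.147 ] F [ 0.58  0.23 -0.85] w 0.2862989691647222 R [[0.998, -0.057, 0.001], [-0.057, -0.998, 0.0], [0.001, -0.0, -1.0]] q [ 0.22  0.26 -0.33  0.   -0.99  1.29]
```

View pics/s8.png

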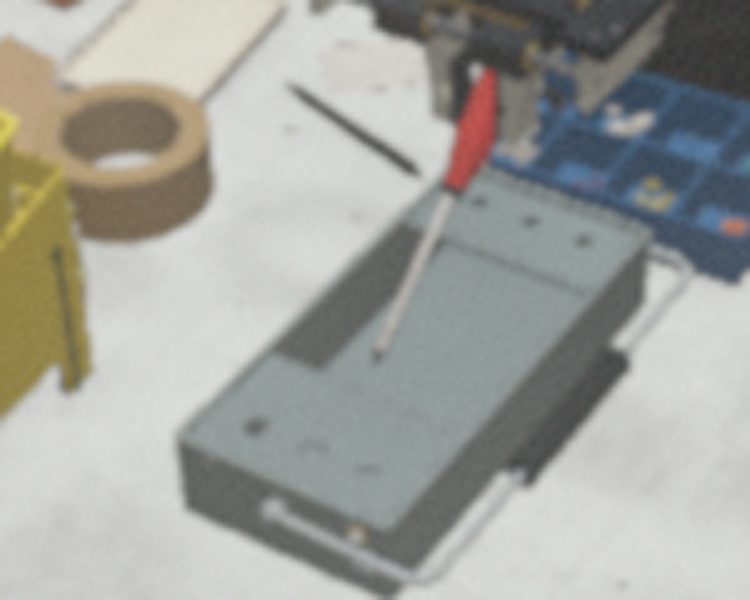

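Call:
apply_moves([
  {"travel": [0, 0, -15], "roll": 0},
  {"travel": [0, 0, -40], "roll": 0},
  {"travel": [0, 0, -70], "roll": 0},
  {"travel": [0, 0, -100], "roll": 0},
  {"travel": [0, 0, -130], "roll": 0},
  {"travel": [0, 0, -150], "roll": 0},
  {"travel": [0, 0, -160], "roll": 0},
  {"travel": [0, 0, -160], "roll": 0},
  {"travel": [0, 0, -160], "roll": 0},
  {"travel": [0, 0, -160], "roll": 0},
  {"travel": [0, 0, -160], "roll": 0},
  {"travel": [0, 0, -160], "roll": 0},
], squeeze=12)

```text
clock: 17.92
ee_pos: [0.5683, -0.0693, 0.3063]
orientation: [[0.998, -0.057, -0.001], [-0.057, -0.998, -0.0], [-0.001, 0.0, -1.0]]
force: [0.1, -0.8, -1.1]
gripper_width: 0.28
```

```bash
python3 -c "
from h import *
st()
from rig import cams,r
import cv2
f=cams.grab_frame('scene')['pixels'][:,:,::-1]
cv2.imwrite('pics/s9.png',f)
cv2.imwrite('pics/s9c.png',cv2.resize(f[90:250,180:350],None,fx=3.7,fy=3.7,interpolation=cv2.INTER_CUBIC))
f=cams.grab_frame('top')['pixels'][:,:,::-1]
cv2.imwrite('pics/t9.png',f)
print(np.abs(r.get_state()['joint_vel']).max())"
```

```text
t 17.925 tray [0.076  0.0077 0.3063] F [ 0.11 -0.77 -1.1 ] w 0.2799557237024952 R [[0.998, -0.057, -0.001], [-0.057, -0.998, -0.0], [-0.001, 0.0, -1.0]] q [ 0.22  0.15 -0.09 -0.   -1.33  1.29]
0.0018514992383772228
```

View pics/s9c.png

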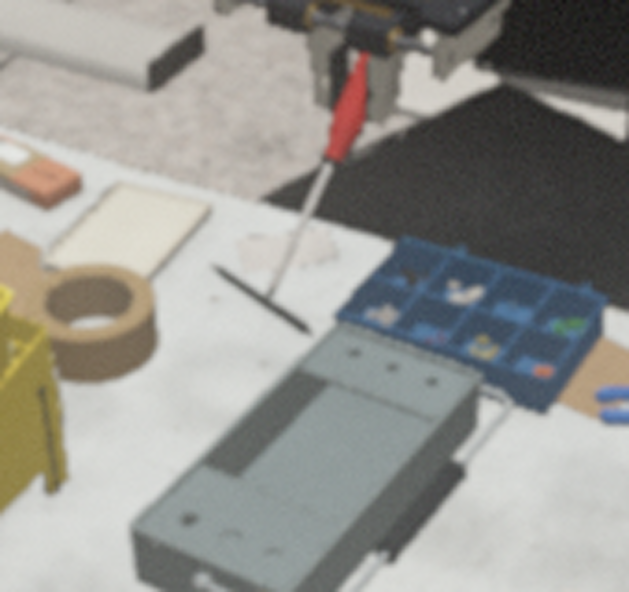

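View pics/t9.png

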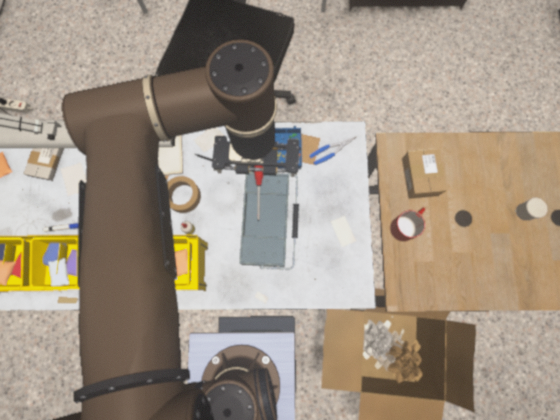

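```bash
python3 -c "
from h import *
def tri(a,b):
    A=[];B=[]
    for n,uv in(('top',a),('scene',b)):
        o,d=ray(n,uv);Q=np.eye(3)-np.outer(d,d);A.append(Q);B.append(Q@o)
    return np.linalg.lstsq(np.vstack(A),np.hstack(B),rcond=None)[0]
print('tip',tri((258,221),(252.2,171)))
for a,b in(((384,211),(615,355)),((377,393),(527,478))): print('sleeve',tri(tc(*a),sc(*b)))
print('grasp->tip expected height', .3063+.0113-.151*np.sin(np.radians(40)))
"
```

```text
tip [ 0.45117191 -0.06414692  0.21976726]
sleeve [ 0.53967648 -0.17001748  0.04380953]
sleeve [ 0.43512676 -0.16638465  0.0356193 ]
grasp->tip expected height 0.22053907093733255
```

```bash
python3 -c "
from rig import r
print(r.close_job())"
```

```text
the job is handed in; nothing more can be done
None
```

I swung the carrying handle down into its end catch and took the long screwdriver out of the tray. I handed the job in at about 18 s, with the gripper still holding the screwdriver in the air. The hand-in gave no verdict.

- **Carrying handle:** I pushed it over to the side, then pressed it down from above until it met a firm 9 N reaction with the fingertip at z = 44 mm. That height matches about 1.62 rad, the stop. Two later camera fixes put the grip sleeve at about 40 mm, against 35 mm expected at the stop. The two sleeve ends differed by 8 mm, so this is only a rough check and does not settle the 1.56 rad limit. My evidence that it is seated is the push and how it looks in the pictures.
- **Sideways push:** The force rose to about 16 N near the end of the sideways push because the grip was binding. I backed off and pressed from the top instead, which worked.
- **Screwdriver:** I gripped the handle lightly (5 to 6 N) and slid the blade 42 mm further under the near deck. Lifting then let the deck edge tilt the screwdriver to about 40°, and I drew it out along its axis. Force at the tool read at most about 1.4 N during this.
- **Final state:** The blade tip is at about z = 0.22 m, from triangulation and from geometry, and the handle end is higher. The grip is 12 N, joint speeds are under 0.002 rad/s, and the screwdriver is clear of the tray.
- **Other objects:** The mug, tape roll and bottle look unmoved in the last pictures. I did not measure their positions again.

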